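# Poise the pin-refill tube over the funnel

## Task

At the locksmith's bench, take the steel funnel from its stand and set it gently into the neck of the white jar, fully home, and let go of it. Then take the tallest of the three tubes from the wooden rack, carry it over the upright key-blank rack without anything touching that rack, and finish while still holding the tube still and upright, its nozzle centred about 10 mm above the rim of the funnel and not touching it. Leave the jar standing where it is, the two shorter tubes in the rack and everything else on the bench in place.

Things in the scene. Friction and masses are not known exactly. Their poses are not given: they have to be found in the camera images.
- funnel: steel funnel, 72 mm high, loose. Origin at the centre of the spout's lower end, z up along its axis. Tapered spout 14 mm across at the end, 23 mm at 30 mm up; flat collar 38 mm across from 30 to 34 mm up, whose underside sits on the stand or the jar; cone from 34 to 50 mm; upright band 56 mm outside diameter (wall 2 mm) from 50 mm to the rim at 72 mm, to grip it by. About 90 g. At first it hangs, spout down, in the stand, its origin 15 mm above the bench.
- funnel_mouth (a point): centre of the funnel's rim, 72 mm above the funnel's origin, same axes.
- funnel_stand: dark steel stand fixed to the bench, 90 x 80 mm, top plate 45 mm high with a 29 mm hole at its centre through which the funnel's spout hangs. Origin under its centre.
- jar: white plastic jar with a paper label, loose, about 0.7 kg, 68 mm diameter, 65 mm high, narrowing to an open neck 36 mm outside and 28 mm inside. Origin at the centre of its underside, z up. With the funnel fully home the collar lies on the jar's rim, the funnel's origin 30 mm below it and the funnel's rim 107 mm above the bench.
- jar_mouth (a point): centre of the jar's mouth at its rim, 65 mm above the jar's origin, same axes.
- tube_rack: wooden block fixed to the bench, 70 mm (its x) by 200 mm (its y), 70 mm high, with three 34.5 mm holes, 60 mm deep, 70 mm apart in a row along its y. Origin under its centre. Each hole holds a tube standing nozzle down.
- tall_tube: the tall tube: loose aluminium tube with black cap, 130 mm long, about 120 g; nozzle at the bottom 12 mm across at its end, widening to the 32 mm diameter body at 25 mm up; straight 32 mm body and cap from there to the top. Origin at the centre of the nozzle's end, z up along the tube. It stands in one of the three holes of the rack, its origin 10 mm and its top 140 mm above the bench.
- tube_tip (a point): centre of the nozzle's end of the tall tube (the tube's origin), same axes.
- short_tube_a: a shorter tube in the rack, 100 mm long, otherwise like the tall one (top 110 mm above the bench). Leave in the rack.
- short_tube_b: the other shorter tube, the same. Leave in the rack.
- key_rack: grey key-blank rack fixed to the bench between tube rack and jar: upright panel 260 mm long (its x), 12 mm thick, 120 mm high, on a foot 50 mm wide and 12 mm high; key blanks hang on both faces within 17 mm of the middle. Origin under its centre. Not to be touched.
- lock_cylinder: bystander: steel and brass lock cylinder lying on the bench, 62 x 18 x 32 mm high. Origin under its centre.
- lock_plug: bystander: brass plug, 15 mm diameter, 34 mm long, lying. Origin at the centre of its underside.
- screwdriver: bystander: black-handled screwdriver lying on the bench beyond the tube rack.
- key: bystander: flat brass key, 62 mm long, 6 mm thick.
- pin_tub: bystander: open yellow tub of lock pins, 130 x 100 mm, 45 mm high. Origin under its centre.
- steel_ring: bystander: flat steel ring, 44 mm across, 6 mm high.
Not all that is in view belongs to the job. What is shaped like the jar but blue or red is not meant.

How it is judged:
By the outcome, as a careful person would: the job done as asked, in the order asked, and still so for the second after the job is handed in, while the arm keeps its last pose, push and grip.
It also fails if it takes over 66 s, if anything falls off the work surface, if the arm or the gripper's body presses on something with over 40 N, if the wrist force passes 120 N, or if a joint passes its speed limit or range.

## Robot

A 6-joint arm with a two-finger parallel gripper is mounted at the origin on the work surface. World frame = base frame: x ahead of the robot, y to its left, z up, the work surface at z = 0. Lengths are in m, angles in rad, forces in N, time in s.
With the tool pointing down it reaches from about 0.4 to 0.825 m from the base axis. Payload 7 kg.
Tool frame: the origin (TCP) lies at the very end of the fingers, on their centre line; the grasp point (between the pads) lies 19 mm behind it; y points along the fingers, z is the direction in which the jaws open and shut, and the axes are right-handed (so a half turn about y gives the same grasp; the last joint's range is limited). The gripper opens to 88 mm and grips with 3 to 60 N. Pads are 19 mm wide; open, the fingers measure 130 mm over their backs; the gripper's body (78 mm by 193 mm) begins 47 mm behind the grasp point.
Start: joints at [0.288, 0.359, 0.012, 0, -1.224, -0.288], TCP at [0.675, -0, 0.227] pointing down, gripper open.
Joint ranges: [-3.07, 3.07], [-1.43, 2.12], [-1.02, 1.25], [-3.03, 1.67], [-3.05, -0], [-3.03, 3.03]. Speed limits (rad/s): [2.39, 2.39, 3.01, 3.14, 3.14, 3.14].

## Interface

Orientations are given as [roll, pitch, yaw] about the fixed x, y, z axes, in that order (R = Rz(yaw) Ry(pitch) Rx(roll)).
In Python, from station import get_state, grab_frame, job_done, regions_of gives the robot as it stands.
- The arm moves only by the tool drive_tool, never from a script. Its argument "rows" is a list of rows, each a list of 3 entries, a list of its own where there are three numbers: the shift along the world's x, y, z as a fraction of full scale, then the turn about the world's z as a fraction of full scale, then the opening, from 0 (shut) to 1 (fully open). A call has 1 to 12 rows; each row is the pose to reach, as a shift and turn from the pose commanded when the call began; what a row does not reach only later rows make up. Full scale, the value 1, is 30 cm for a shift and 90 degrees for a turn. A row lasts 1/10 s, in which the tool goes at most 50 mm and 8.59 degrees, less where a joint would pass 70% of its speed; a pose out of reach is approached as far as the arm can. A call with a number of a shift or a turn outside -1 to 1 is refused whole. A call with a gripper value outside its range is refused whole. The fingers move at their own pace and stop on an object; "newtons" is the grip in N (left out, the last holds). Time passes only in rows, so rows that repeat a pose let the fingers close. It gives the time, the measured TCP pose, the force and the opening at its end, in the units of the state.
- get_state(): the state, without advancing time (a new reading comes with each control period).
- grab_frame(name): name is "scene" or "side" or "wrist"; returns a dict with "img" (480x640x3 uint8, blue, green, red), "fx", "fy", "cx", "cy" (pixels), "k1" (the pictures are not rectified: a ray, as slopes to the right and down, at radius r is drawn at 1 + k1 r^2 times it, then the intrinsics apply), "T" (4x4, takes a point from camera to world coordinates); the wrist camera has in their place "hand_eye" (4x4, takes a point from camera to tool coordinates, whose origin is the TCP and whose axes are the tool frame's). Camera axes: x right, y down, z forward; pixel columns grow to the right and rows downward; lengths in m; the calibration is good to about 2 mm. A picture is of the moment at which its call begins: read the wrist's pose just before it. There is no depth.
- job_done(): hands the job in, once; it reports no verdict.
Trained networks look in a picture, given as the dict that the camera call returned (one of the last four; its "shot" number tells which), for a name from the list of things; names that differ only in an ending like _2 or _b are one class to them, and where a whole thing is asked for, a point or a joint stands for the part that bears it (a point fixed in the world has none). Each returns a list of dicts, best first, with "confidence" (0 to 1); they miss things now and then, are a little off and sometimes report something else, mostly with a low value. They report only what shows in the picture. A call takes as long as a camera call. They do not tell look-alikes from the thing itself.
- regions_of(picture, thing): "pixels" (480x640 bool, what is visible of it) and "box" ([left, top, right, bottom] in pixels, round what is visible of it).
The state is a dict: "t": time; "q": joint angles; "qd": joint speeds; "joint_efforts": joint torques, N m; "eef_pos": TCP position; "ee_rot": TCP orientation; "force": force on the tool from outside, world axes, zero at the start; "moment": the same for the moment, N m; "width": finger opening in m.
Only numpy, scipy, OpenCV 4.12 (cv2) and the standard library are available. Lean on these libraries where they do the work, as an engineer would, in place of code of your own. Each camera call takes 0.05 s, during which the arm holds its last target. There are 200 camera calls.

## Working session

There is one attempt and no reset: what is moved stays moved. The work goes in short steps, Python scripts to look and compute and a tool call to move; the robot and the scene stay as the last step left them, time stands still between calls to the robot, and variables do not carry over. Pictures are saved under pics/ and viewed, about 8 in all and at most 12, crops included, and the job is handed in when it is done.

Besides the shell and the picture viewer there is one more tool, called after "Request:" by a JSON object that holds its "name" and its "arguments", one argument or row to a line. drive_tool: Moves the arm, as the interface text tells. Its arguments: {"type":"object","properties":{"rows":{"type":"array"},"newtons":{"type":"number"}},"required":["rows"]}

```bash
ls; mkdir -p pics; python3 - <<'E'
from station import *
import cv2,numpy as np
s=get_state();print({k:np.round(v,3).tolist() for k,v in s.items()})
a=[]
for n in("scene","side"):
    f=grab_frame(n);cv2.imwrite(f"pics/{n}0.png",f["img"])
    print(n,f["fx"],f["fy"],f["cx"],f["cy"],f["k1"],np.round(f["T"],3).tolist())
    for t in["funnel","jar","tall_tube","short_tube_a","key_rack","tube_rack","funnel_stand"]:
        for r in regions_of(f,t)[:4]: print(t,round(r["confidence"],2),np.round(r["box"]).tolist())
E
```

```text
pics
{'t': 0.0, 'q': [0.288, 0.359, 0.011, -0.0, -1.224, -0.288], 'qd': [-0.001, 0.001, 0.003, 0.001, 0.001, 0.001], 'joint_efforts': [-0.001, -58.273, 29.306, 6.997, 0.007, -0.0], 'eef_pos': [0.675, -0.0, 0.226], 'ee_rot': [-1.569, 0.0, 1.571], 'force': [0.256, 1.117, -0.012], 'moment': [-0.008, -0.005, -0.033], 'width': 0.088}
scene 604.8868448491503 604.8868448491503 323.01356526682287 234.6240153150737 -0.05407339338420115 [[0.876, 0.263, -0.404, 1.139], [0.482, -0.465, 0.742, -1.108], [0.008, -0.845, -0.535, 0.838], [0.0, 0.0, 0.0, 1.0]]
funnel 0.94 [253.0, 236.0, 278.0, 262.0]
jar 0.93 [258.0, 302.0, 292.0, 342.0]
jar 0.8 [130.0, 275.0, 164.0, 318.0]
jar 0.75 [166.0, 315.0, 199.0, 355.0]
jar 0.6 [205.0, 282.0, 240.0, 323.0]
tall_tube 0.54 [364.0, 145.0, 378.0, 167.0]
short_tube_a 0.62 [339.0, 166.0, 347.0, 185.0]
key_rack 0.95 [284.0, 187.0, 376.0, 259.0]
tube_rack 0.67 [326.0, 158.0, 386.0, 201.0]
funnel_stand 0.63 [241.0, 249.0, 294.0, 289.0]
funnel_stand 0.22 [204.0, 281.0, 238.0, 321.0]
side 479.76100851269655 479.76100851269655 318.655957899207 241.49614358224255 0.033959667264292906 [[0.745, -0.52, 0.417, 0.136], [-0.667, -0.576, 0.472, -0.529], [-0.005, -0.63, -0.777, 0.854], [0.0, 0.0, 0.0, 1.0]]
funnel 0.95 [306.0, 281.0, 335.0, 312.0]
jar 0.89 [324.0, 428.0, 372.0, 476.0]
jar 0.87 [406.0, 398.0, 449.0, 445.0]
jar 0.64 [408.0, 305.0, 444.0, 344.0]
jar 0.59 [362.0, 346.0, 397.0, 390.0]
tall_tube 0.65 [175.0, 131.0, 192.0, 163.0]
short_tube_a 0.88 [200.0, 174.0, 215.0, 198.0]
short_tube_a 0.84 [189.0, 160.0, 203.0, 177.0]
short_tube_a 0.41 [170.0, 150.0, 231.0, 226.0]
key_rack 0.92 [223.0, 184.0, 331.0, 274.0]
key_rack 0.66 [304.0, 278.0, 339.0, 311.0]
tube_rack 0.97 [170.0, 150.0, 232.0, 225.0]
funnel_stand 0.59 [290.0, 290.0, 352.0, 340.0]
```

```bash
python3 - <<'E'
import cv2,numpy as np
a=cv2.imread("pics/scene0.png")[120:380,100:440];b=cv2.imread("pics/side0.png")[110:480,140:470]
cv2.imwrite("pics/sc.png",cv2.resize(a,(785,600),interpolation=3));cv2.imwrite("pics/sd.png",cv2.resize(b,None,fx=1.6,fy=1.6,interpolation=3))
E
```

```text
(no output)
```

View pics/sc.png

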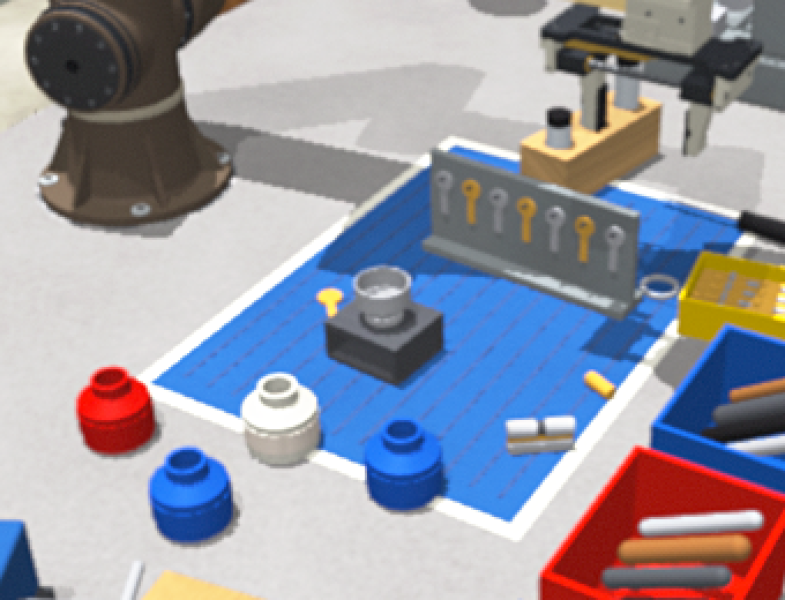

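View pics/sd.png

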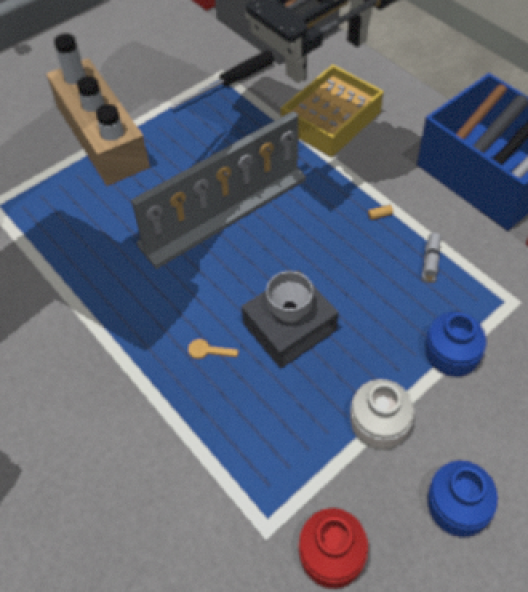

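The white jar is at scene (222,301) and side (379,367). Its look-alikes are red at scene (147,297), and blue at (182,335) and (275,321). The tallest tube is at the far end of the rack, at side (182,147). Now I'll work out positions by fitting each known shape in both views.

```bash
cat > h.py <<'E'
from station import *
import cv2,numpy as np
from scipy.optimize import least_squares
from scipy.spatial.transform import Rotation as Ro
def cam(f,s=None):
    if "T" in f: return np.array(f["T"])
    T=np.eye(4);T[:3,:3]=Ro.from_euler("xyz",s["ee_rot"]).as_matrix();T[:3,3]=s["eef_pos"]
    return T@np.array(f["hand_eye"])
def proj(f,T,P):
    p=(np.atleast_2d(P)-T[:3,3])@T[:3,:3];u=p[:,:2]/p[:,2:];k=1+f["k1"]*(u**2).sum(1,keepdims=True)
    return u*k*[f["fx"],f["fy"]]+[f["cx"],f["cy"]]
def back(f,T,uv,z):
    d=(np.array(uv,float)-[f["cx"],f["cy"]])/[f["fx"],f["fy"]];u=d.copy()
    for _ in range(8): u=d/(1+f["k1"]*(u@u))
    r=T[:3,:3]@np.r_[u,1];return T[:3,3]+r*(z-T[2,3])/r[2]
def rings(prof,x,y):
    a=np.linspace(0,2*np.pi,60);return np.vstack([np.c_[x+r*np.cos(a),y+r*np.sin(a),0*a+z] for r,z in prof])
def fit(views,prof,x0):
    # views: (f,T,box,mask of sides used)
    def res(p):
        o=[]
        for f,T,b,m in views:
            q=proj(f,T,rings(prof,*p));e=np.r_[q.min(0),q.max(0)+1]-b
            o+=list(e[np.array(m,bool)])
        return o
    r=least_squares(res,x0);return r.x,np.round(r.fun,1)
FUN=[(.028,.087),(.028,.065),(.019,.049)]
JAR=[(.018,.065),(.034,.045),(.034,0)]
E
python3 - <<'E'
from h import *
fs={n:grab_frame(n) for n in("scene","side")}
T={n:cam(f) for n,f in fs.items()}
sc,sd=fs["scene"],fs["side"]
A=[1,1,1,1]
print("funnel",fit([(sc,T["scene"],[253,236,278,262],[1,1,1,0]),(sd,T["side"],[306,281,335,312],[1,1,1,0])],FUN,[.5,-.1]))
print("jar",fit([(sc,T["scene"],[205,282,240,323],A),(sd,T["side"],[362,346,397,390],A)],JAR,[.5,-.3]))
# side-view tube tops
for r in regions_of(sd,"tall_tube")[:2]+regions_of(sd,"short_tube_a")[:3]:
    b=r["box"];h=.14 if b[1]<140 else .11
    print(b,fit([(sd,T["side"],b,[1,1,1,0])],[(.016,h),(.016,.08)],[.7,.2]))
for n in fs:
  m=regions_of(fs[n],"tube_rack")[0]["pixels"].astype(np.uint8)
  print(n,cv2.approxPolyDP(cv2.convexHull(max(cv2.findContours(m,0,1)[0],key=len)),3,True)[:,0].tolist())
  m=regions_of(fs[n],"key_rack")[0]["pixels"].astype(np.uint8)
  hp=cv2.approxPolyDP(cv2.convexHull(max(cv2.findContours(m,0,1)[0],key=len)),3,True)[:,0]
  for p in hp: print("key",n,p,back(fs[n],T[n],p,.12).round(3)[:2],back(fs[n],T[n],p,.0).round(3)[:2])
# jar-like others
for n in fs:
  for r in regions_of(fs[n],"jar")[:4]:
    b=r["box"];print(n,b,back(fs[n],T[n],[(b[0]+b[2])/2,(b[1]+b[3])/2],.035).round(3))
E
```

```text
funnel (array([ 0.46884054, -0.15653769]), array([-1.2, -1.2, -0.3, -0.4, -1.3,  1.2]))
jar (array([ 0.46648819, -0.31938288]), array([ 0.4, -0.6,  0.1, -1.2, -2.4, -1. ,  3.1,  1.6]))
[251.9, 140.6, 310.4, 177.7] (array([0.66413625, 0.20402081]), array([ 21.4,   0.6, -21.9]))
[172.9, 128.0, 192.7, 165.1] (array([0.49798672, 0.36888294]), array([-0.3, -0. ,  0.3]))
[199.9, 175.0, 218.4, 199.4] (array([0.47014053, 0.22063706]), array([ 0.3,  0. , -0.3]))
[174.2, 131.0, 193.3, 163.3] (array([0.49371213, 0.35776476]), array([-0.7, -0. ,  0.7]))
[188.4, 158.8, 204.7, 181.5] (array([0.47904557, 0.28593649]), array([-0.7, -0. ,  0.7]))
scene [[385, 164], [384, 185], [359, 202], [326, 195], [327, 181], [363, 160]]
key scene [287 185] [0.403 0.051] [0.28  0.245]
key scene [373 211] [0.649 0.039] [0.568 0.231]
key scene [376 250] [ 0.725 -0.109] [0.656 0.058]
key scene [367 257] [ 0.719 -0.143] [0.649 0.019]
key scene [286 228] [ 0.511 -0.128] [0.406 0.036]
side [[170, 155], [195, 147], [229, 194], [233, 213], [206, 225], [177, 179]]
key side [323 181] [0.652 0.038] [0.736 0.131]
key side [329 221] [ 0.582 -0.057] [0.655 0.02 ]
key side [236 276] [ 0.361 -0.041] [0.398 0.039]
key side [227 264] [ 0.365 -0.007] [0.402 0.078]
key side [223 235] [0.4   0.057] [0.444 0.153]
scene [132.6, 280.1, 165.6, 317.7] [ 0.334 -0.399  0.035]
scene [256.1, 302.2, 292.4, 340.2] [ 0.605 -0.329  0.035]
scene [205.2, 281.5, 235.7, 319.5] [ 0.469 -0.329  0.035]
scene [353.6, 283.8, 367.6, 294.5] [ 0.711 -0.147  0.035]
side [325.2, 428.0, 368.9, 477.1] [ 0.318 -0.388  0.035]
side [405.6, 304.9, 442.1, 343.4] [ 0.59  -0.319  0.035]
side [406.1, 396.9, 449.1, 446.8] [ 0.452 -0.443  0.035]
side [361.3, 347.9, 399.9, 390.9] [ 0.461 -0.327  0.035]
```

Request:
{"name": "drive_tool", "arguments": {
  "rows": [
    [[-0.2, -0.15, 0], 0, 1],
    [[-0.35, -0.26, 0], 0, 1],
    [[-0.5, -0.38, 0], 0, 1],
    [[-0.62, -0.47, 0], 0, 1],
    [[-0.687, -0.523, 0], 0, 1],
    [[-0.687, -0.523, 0], 0, 1],
    [[-0.687, -0.523, 0], 0, 1],
    [[-0.687, -0.523, 0], 0, 1]
  ]
}}

```text
t: 2.1
eef_pos: [0.4695, -0.1569, 0.227]
ee_rot: [-1.572, 0.0, 1.571]
force: [0.3, -1.1, 0.8]
width: 0.0876
```

```bash
python3 - <<'E'
from h import *
s=get_state();print(s["t"],s["eef_pos"],s["ee_rot"])
f=grab_frame("wrist");cv2.imwrite("pics/w1.png",f["img"]);T=cam(f,s)
print(T.round(3).tolist())
for n in("funnel","jar"):
  for r in regions_of(f,n)[:3]:
    print(n,r["confidence"],r["box"],proj(f,T,[.469,-.157,.087]))
E
```

```text
2.1 [ 0.46951631 -0.15688102  0.22699599] [-1.57196317e+00  4.73145454e-05  1.57051410e+00]
[[-1.0, -0.0, -0.0, 0.468], [-0.0, 0.961, 0.276, -0.231], [0.0, 0.276, -0.961, 0.385], [0.0, 0.0, 0.0, 1.0]]
funnel 0.86 [291.1, 193.5, 353.8, 257.0] [[323.31824085 225.69171463]]
funnel 0.3 [290.4, 0.0, 371.0, 83.5] [[323.31824085 225.69171463]]
jar 0.9 [139.0, 1.5, 229.4, 84.9] [[323.31824085 225.69171463]]
jar 0.84 [289.9, 2.2, 370.4, 84.4] [[323.31824085 225.69171463]]
jar 0.68 [450.6, 0.0, 507.0, 11.4] [[323.31824085 225.69171463]]
```

View pics/w1.png

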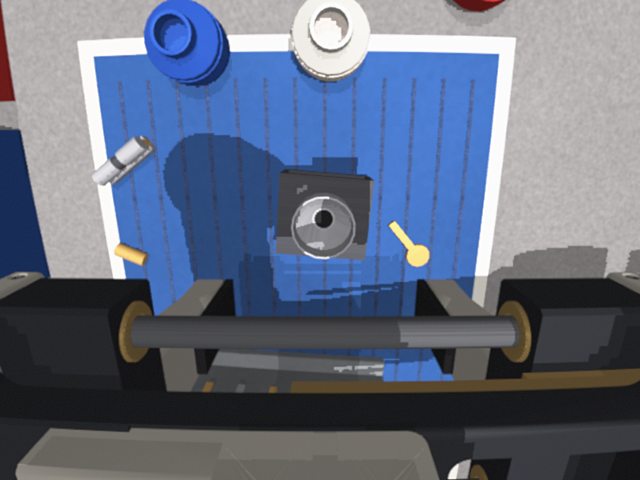

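The wrist view shows the funnel at (323,225), exactly where I expected it, and the white jar at (330,40) with a blue one at (187,40). I'll fit both.

```bash
python3 - <<'E'
from h import *
s=get_state();f=grab_frame("wrist");T=cam(f,s)
for r in regions_of(f,"funnel")[:1]: print(fit([(f,T,r["box"],[1,1,1,1])],FUN,[.47,-.157]))
for r in regions_of(f,"jar")[:3]: print(r["box"],fit([(f,T,r["box"],[1,0,1,1])],JAR,[.47,-.32]))
E
```

```text
(array([ 0.4697797 , -0.15491418]), array([-2.8, -1.1,  2.8,  1.3]))
[291.6, 0.8, 371.9, 83.2] (array([ 0.46230978, -0.31779429]), array([ 0.3, -0.3, -0. ]))
[141.3, 0.0, 230.0, 83.8] (array([ 0.59555712, -0.31809732]), array([-0.9,  1. ,  0. ]))
[457.1, 0.0, 502.2, 9.4] (array([ 0.33227948, -0.38717804]), array([-25.8,  23.7,   0.8]))
```

Request:
{"name": "drive_tool", "arguments": {
  "rows": [
    [[0, 0.004, -0.15], 0, 1],
    [[0, 0.004, -0.3], 0, 1],
    [[0, 0.004, -0.42], 0, 1],
    [[0, 0.004, -0.5], 0, 1],
    [[0, 0.004, -0.55], 0, 1],
    [[0, 0.004, -0.567], 0, 1],
    [[0, 0.004, -0.567], 0, 1],
    [[0, 0.004, -0.567], 0, 1]
  ],
  "newtons": 20
}}

```text
t: 3.2
eef_pos: [0.4696, -0.1556, 0.0571]
ee_rot: [-1.572, 0.0, 1.571]
force: [-0.0, -0.4, 0.5]
width: 0.0877
```

Request:
{"name": "drive_tool", "arguments": {
  "rows": [
    [[0, 0, 0], 0, 0.6],
    [[0, 0, 0], 0, 0.5],
    [[0, 0, 0], 0, 0.5],
    [[0, 0, 0], 0, 0.5],
    [[0, 0, 0], 0, 0.5],
    [[0, 0, 0], 0, 0.5],
    [[0, 0, 0], 0, 0.5],
    [[0, 0, 0], 0, 0.5]
  ],
  "newtons": 20
}}

```text
t: 4.0
eef_pos: [0.4692, -0.1557, 0.0568]
ee_rot: [-1.571, 0.0, 1.571]
force: [-0.3, 0.8, 5.6]
width: 0.0564
```

Request:
{"name": "drive_tool", "arguments": {
  "rows": [
    [[0, 0, 0.08], 0, 0.5],
    [[0, 0, 0.2], 0, 0.5],
    [[0, 0, 0.33], 0, 0.5],
    [[0, -0.05, 0.4], 0, 0.5],
    [[0, -0.12, 0.4], 0, 0.5],
    [[0, -0.2, 0.4], 0, 0.5],
    [[0, -0.25, 0.4], 0, 0.5],
    [[0, -0.265, 0.4], 0, 0.5],
    [[0, -0.265, 0.4], 0, 0.5],
    [[0, -0.265, 0.4], 0, 0.5],
    [[0, -0.265, 0.4], 0, 0.5],
    [[0, -0.265, 0.4], 0, 0.5]
  ]
}}

```text
t: 5.2
eef_pos: [0.4689, -0.2347, 0.1765]
ee_rot: [-1.571, -0.0, 1.572]
force: [0.2, -0.3, -0.6]
width: 0.056
```

```bash
python3 - <<'E'
from h import *
s=get_state();print(s["eef_pos"],s["width"],s["force"])
f=grab_frame("wrist");cv2.imwrite("pics/w2.png",f["img"]);T=cam(f,s)
for r in regions_of(f,"jar")[:3]: print(r["confidence"],r["box"],fit([(f,T,r["box"],[1,1,1,1])],JAR,[.47,-.32]))
for r in regions_of(f,"funnel")[:1]:
  z=s["eef_pos"][2]-.057
  print(r["box"],fit([(f,T,r["box"],[1,1,1,0])],[(a,b+z) for a,b in FUN],[.47,-.235]))
E
```

```text
[ 0.46892538 -0.23465519  0.17648113] 0.05601960570444314 [ 0.21593394 -0.29960304 -0.63115842]
0.91 [453.2, 0.0, 563.1, 88.8] (array([ 0.32098888, -0.37954341]), array([ 0.7, -6.5, -0.4,  8. ]))
0.72 [286.7, 79.3, 374.4, 168.1] (array([ 0.46301644, -0.31788132]), array([-0.4, -1.4,  0.4,  1.5]))
0.66 [305.2, 0.0, 368.2, 15.5] (array([ 0.45883867, -0.39988573]), array([-15.6, -42.9,  15.7,  54.6]))
[258.8, 247.2, 392.4, 381.3] (array([ 0.46719532, -0.23334023]), array([-2.7,  0.4,  2.7]))
```

View pics/w2.png

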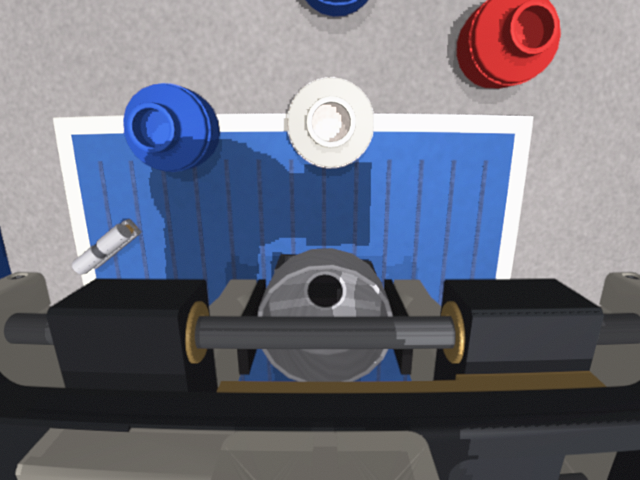

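The white jar is at (331,122) and the funnel is held level, its bore at (326,291). The spout only has 2.5 mm of clearance per side, so I'll refine the mouth centre from its edges.

```bash
cat >> h.py <<'E'
def ringfit(f,T,circ,x0,span=.006,step=.00025,sgn=None):
    g=cv2.GaussianBlur(cv2.cvtColor(f["img"],6),(3,3),0).astype(np.float32);best=[]
    def smp(q): return cv2.remap(g,q[:,0].astype(np.float32)[None],q[:,1].astype(np.float32)[None],1)[0]
    for dx in np.arange(-span,span+1e-9,step):
        for dy in np.arange(-span,span+1e-9,step):
            v=0
            for r,z in circ:
                i=smp(proj(f,T,rings([(r-.0012,z)],x0[0]+dx,x0[1]+dy)));o=smp(proj(f,T,rings([(r+.0012,z)],x0[0]+dx,x0[1]+dy)))
                v+=abs(np.mean(o-i)) 
            best.append((v,x0[0]+dx,x0[1]+dy))
    best.sort(reverse=True);return np.array(best[:5])
E
python3 - <<'E'
from h import *
s=get_state()
f=grab_frame("wrist");T=cam(f,s)
x0=[.464,-.318]
print("inner",ringfit(f,T,[(.014,.065)],x0)[:3].round(4))
print("outer",ringfit(f,T,[(.018,.065)],x0)[:3].round(4))
print("body",ringfit(f,T,[(.034,.03)],x0)[:3].round(4))
print("funnel rim outer",ringfit(f,T,[(.028,s["eef_pos"][2]+.030)],s["eef_pos"][:2])[:3].round(4))
for r in regions_of(f,"jar_mouth")[:2]: print(r["box"])
q=proj(f,T,[x0+[.065]])[0];x,y=q.astype(int);print(q)
c=f["img"][y-50:y+50,x-60:x+60];cv2.imwrite("pics/c.png",cv2.resize(c,None,fx=5,fy=5,interpolation=0))
for n in("scene","side"):
  f=grab_frame(n);print(n,ringfit(f,cam(f),[(.018,.065),(.014,.065)],x0)[:2].round(4))
E
```

```text
inner [[46.7292  0.4628 -0.3195]
 [46.3894  0.4625 -0.3195]
 [46.0123  0.463  -0.3195]]
outer [[27.97    0.4653 -0.3157]
 [27.793   0.465  -0.3157]
 [27.6605  0.4653 -0.316 ]]
body [[54.5894  0.4628 -0.317 ]
 [54.5484  0.4628 -0.3172]
 [54.2806  0.463  -0.3172]]
funnel rim outer [[47.0001  0.4675 -0.2339]
 [46.9341  0.4675 -0.2341]
 [46.3209  0.4672 -0.2339]]
[454.7, 0.0, 563.7, 89.3]
[117.7, 85.1, 220.3, 170.4]
[329.21112257 123.71044207]
scene [[46.884   0.4648 -0.321 ]
 [46.8393  0.4648 -0.3208]]
side [[46.0888  0.4648 -0.319 ]
 [45.8833  0.4648 -0.3188]]
```

View pics/c.png

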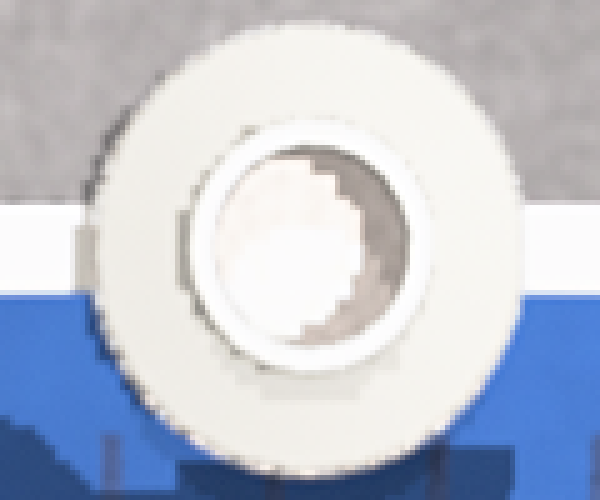

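Request:
{"name": "drive_tool", "arguments": {
  "rows": [
    [[0, -0.08, 0], 0, 0.5],
    [[-0.005, -0.17, 0], 0, 0.5],
    [[-0.01, -0.24, 0], 0, 0.5],
    [[-0.015, -0.284, 0], 0, 0.5],
    [[-0.015, -0.284, -0.04], 0, 0.5],
    [[-0.015, -0.284, -0.1], 0, 0.5],
    [[-0.015, -0.284, -0.15], 0, 0.5],
    [[-0.015, -0.284, -0.18], 0, 0.5],
    [[-0.015, -0.284, -0.18], 0, 0.5],
    [[-0.015, -0.284, -0.18], 0, 0.5],
    [[-0.015, -0.284, -0.18], 0, 0.5]
  ]
}}

```text
t: 6.65
eef_pos: [0.465, -0.3204, 0.1232]
ee_rot: [-1.572, 0.0, 1.571]
force: [0.4, -0.6, -0.7]
width: 0.0563
```

```bash
python3 - <<'E'
from h import *
s=get_state();print(s["eef_pos"],s["width"],s["force"])
o=[]
for n,(x,y) in(("scene",(.4645,-.32)),("side",(.4645,-.32))):
  f=grab_frame(n);T=cam(f);p=proj(f,T,[.4645,-.32,.08])[0].astype(int)
  o.append(cv2.resize(f["img"][p[1]-40:p[1]+40,p[0]-38:p[0]+38],(390,410),interpolation=3))
cv2.imwrite("pics/c2.png",np.hstack(o))
E
```

```text
[ 0.46495813 -0.32041457  0.12321468] 0.05632102574031195 [ 0.36482798 -0.6411573  -0.7073094 ]
```

View pics/c2.png

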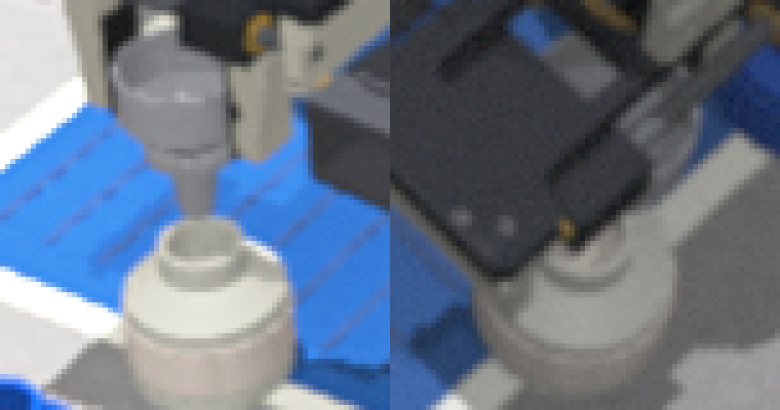

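Request:
{"name": "drive_tool", "arguments": {
  "rows": [
    [[0, 0, -0.03], 0, 0.5],
    [[0, 0, -0.06], 0, 0.5],
    [[0, 0, -0.09], 0, 0.5],
    [[0, 0, -0.11], 0, 0.5],
    [[0, 0, -0.125], 0, 0.5],
    [[0, 0, -0.135], 0, 0.5],
    [[0, 0, -0.14], 0, 0.5],
    [[0, 0, -0.14], 0, 0.5],
    [[0, 0, -0.14], 0, 0.5],
    [[0, 0, -0.14], 0, 0.5]
  ]
}}

```text
t: 7.75
eef_pos: [0.4646, -0.3205, 0.0808]
ee_rot: [-1.571, 0.0, 1.571]
force: [-1.1, -0.1, -1.6]
width: 0.0568
```

Request:
{"name": "drive_tool", "arguments": {
  "rows": [
    [[0, 0, -0.006], 0, 0.5],
    [[0, 0, -0.01], 0, 0.5],
    [[0, 0, -0.013], 0, 0.5],
    [[0, 0, -0.013], 0, 0.5],
    [[0, 0, -0.013], 0, 0.5]
  ]
}}

```text
t: 8.25
eef_pos: [0.4644, -0.3204, 0.0768]
ee_rot: [-1.571, 0.0, 1.571]
force: [-1.3, 0.5, 3.4]
width: 0.0558
```

Request:
{"name": "drive_tool", "arguments": {
  "rows": [
    [[0, 0, 0], 0, 0.68],
    [[0, 0, 0], 0, 0.72],
    [[0, 0, 0], 0, 0.8],
    [[0, 0, 0], 0, 1],
    [[0, 0, 0], 0, 1],
    [[0, 0, 0], 0, 1]
  ]
}}

```text
t: 8.85
eef_pos: [0.4644, -0.3204, 0.0765]
ee_rot: [-1.571, -0.0, 1.571]
force: [0.4, 0.2, -0.4]
width: 0.0857
```

Request:
{"name": "drive_tool", "arguments": {
  "rows": [
    [[0, 0, 0.03], 0, 1],
    [[0, 0, 0.08], 0, 1],
    [[0, 0, 0.2], 0, 1],
    [[0, 0, 0.33], 0, 1],
    [[0, 0.1, 0.46], 0, 1],
    [[0, 0.22, 0.5], 0, 1],
    [[0, 0.3, 0.5], 0, 1],
    [[0, 0.35, 0.5], 0, 1],
    [[0, 0.35, 0.5], 0, 1],
    [[0, 0.35, 0.5], 0, 1],
    [[0, 0.35, 0.5], 0, 1]
  ]
}}

```text
t: 9.95
eef_pos: [0.4644, -0.2159, 0.2267]
ee_rot: [-1.571, 0.0, 1.571]
force: [0.3, -0.3, -0.3]
width: 0.0878
```

```bash
python3 - <<'E'
from h import *
s=get_state();print(s["eef_pos"],s["width"],s["force"])
f=grab_frame("wrist");T=cam(f,s);x0=[.4645,-.32]
print("rim",ringfit(f,T,[(.028,.107)],x0)[:3].round(4))
print("body",ringfit(f,T,[(.034,.03)],x0)[:3].round(4))
p=proj(f,T,x0+[.107])[0].astype(int);print(p)
o=[f["img"][max(0,p[1]-75):p[1]+75,p[0]-75:p[0]+75]]
o=[cv2.resize(o[0],(390,390))]
for n in("scene","side"):
  f=grab_frame(n);T=cam(f);p=proj(f,T,x0+[.08])[0].astype(int);print(n,ringfit(f,T,[(.028,.107)],x0)[:2].round(4))
  if n=="scene":o.append(cv2.resize(f["img"][p[1]-38:p[1]+38,p[0]-38:p[0]+38],(390,390),interpolation=3))
cv2.imwrite("pics/c3.png",np.hstack(o))
E
```

```text
[ 0.46439214 -0.21588621  0.22673142] 0.08778666921203579 [ 0.29134854 -0.26404984 -0.25301046]
rim [[38.9741  0.4648 -0.318 ]
 [38.7949  0.4643 -0.3172]
 [38.7908  0.465  -0.3182]]
body [[54.0069  0.462  -0.326 ]
 [53.9324  0.4623 -0.326 ]
 [53.5026  0.4618 -0.326 ]]
[322  94]
scene [[19.5966  0.464  -0.3212]
 [19.5635  0.4638 -0.3212]]
side [[18.3296  0.464  -0.3192]
 [18.1591  0.464  -0.319 ]]
```

View pics/c3.png

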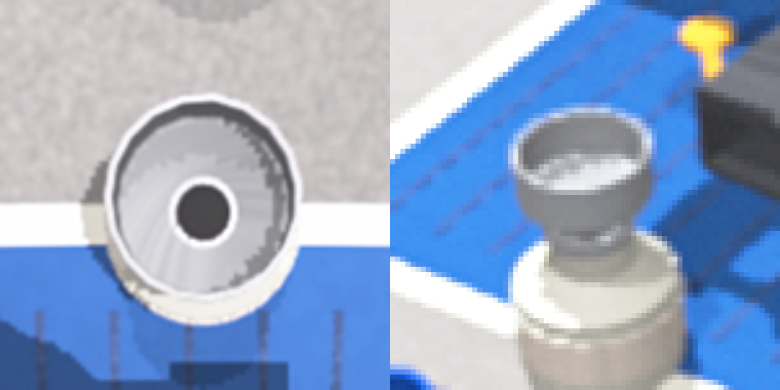

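The funnel is seated on the jar and upright, with its rim at about (0.4643, -0.320). Next is the tube rack, keeping high over the key rack.

Request:
{"name": "drive_tool", "arguments": {
  "rows": [
    [[0, 0.15, 0.08], 0, 1],
    [[0, 0.3, 0.08], 0, 1],
    [[0, 0.45, 0.08], 0, 1],
    [[0.01, 0.6, 0.08], -0.04, 1],
    [[0.02, 0.75, 0.08], -0.08, 1],
    [[0.03, 0.9, 0.08], -0.108, 1],
    [[0.04, 1, 0.08], -0.108, 1]
  ]
}}

```text
t: 10.8
eef_pos: [0.4765, 0.0867, 0.2506]
ee_rot: [-1.571, -0.0, 1.4]
force: [1.0, 0.4, -0.4]
width: 0.0879
```

Request:
{"name": "drive_tool", "arguments": {
  "rows": [
    [[0.01, 0.15, 0], 0, 1],
    [[0.02, 0.3, 0], 0, 1],
    [[0.03, 0.45, 0], 0, 1],
    [[0.04, 0.55, 0], 0, 1],
    [[0.04, 0.58, 0], 0, 1],
    [[0.04, 0.58, 0], 0, 1],
    [[0.04, 0.58, 0], 0, 1],
    [[0.04, 0.58, 0], 0, 1]
  ]
}}

```text
t: 11.6
eef_pos: [0.4884, 0.2573, 0.2507]
ee_rot: [-1.571, -0.0, 1.4]
force: [-0.5, 0.0, -0.2]
width: 0.0877
```

```bash
python3 - <<'E'
from h import *
s=get_state();print(s["eef_pos"],s["ee_rot"],s["width"])
f=grab_frame("wrist");cv2.imwrite("pics/w3.png",f["img"]);T=cam(f,s)
for n in("tall_tube","short_tube_a"):
  for r in regions_of(f,n)[:3]: print(n,r["confidence"],r["box"])
for c in([.493,.36,.14],[.479,.287,.11],[.47,.221,.11]):
  b=ringfit(f,T,[(.016,c[2])],c[:2],span=.012,step=.0005)[:3];print(b.round(4),proj(f,T,np.r_[b[0,1:],c[2]]).round())
E
```

```text
[0.48842788 0.25731722 0.25071945] [-1.57082074e+00 -1.84225688e-05  1.39993035e+00] 0.08770593380729627
tall_tube 0.61 [318.5, 301.7, 354.7, 368.9]
short_tube_a 0.88 [319.3, 161.2, 354.7, 205.8]
short_tube_a 0.77 [321.3, 233.0, 356.7, 282.2]
[[59.2807  0.4935  0.3625]
 [59.006   0.4935  0.363 ]
 [57.0273  0.494   0.363 ]] [[337. 351.]]
[[70.1076  0.481   0.2925]
 [69.9688  0.481   0.293 ]
 [67.726   0.4815  0.293 ]] [[337. 263.]]
[[73.775   0.4685  0.225 ]
 [73.4644  0.469   0.225 ]
 [72.3571  0.469   0.2255]] [[339. 185.]]
```

View pics/w3.png

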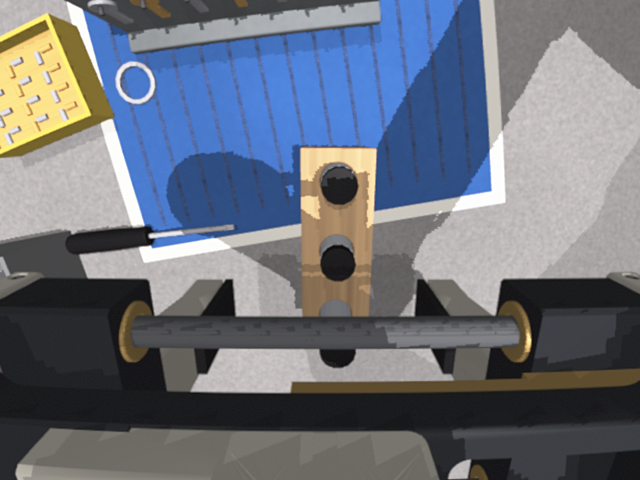

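```bash
python3 - <<'E'
from h import *
s=get_state()
for n in("scene","side"):
  f=grab_frame(n);f["img"]=cv2.imread(f"pics/{n}0.png");T=cam(f)
  for c in([.493,.36,.14],[.48,.29,.11],[.469,.223,.11]):
    b=ringfit(f,T,[(.016,c[2])],c[:2],span=.01,step=.0005)[:3];print(n,b.round(4).tolist())
E
```

```text
scene [[6.4444, 0.489, 0.35], [6.4277, 0.4885, 0.35], [6.3746, 0.488, 0.35]]
scene [[16.8296, 0.486, 0.2885], [16.811, 0.486, 0.2875], [16.7445, 0.4855, 0.2885]]
scene [[30.8042, 0.4755, 0.215], [30.7826, 0.4765, 0.2135], [30.6999, 0.4765, 0.213]]
side [[21.6787, 0.492, 0.3565], [21.6187, 0.492, 0.356], [21.6036, 0.4915, 0.3565]]
side [[21.7426, 0.4775, 0.2825], [21.7334, 0.4775, 0.2815], [21.719, 0.4775, 0.282]]
side [[25.8546, 0.4655, 0.2145], [25.795, 0.4655, 0.215], [25.7487, 0.4655, 0.214]]
```

Request:
{"name": "drive_tool", "arguments": {
  "rows": [
    [[0.005, 0.1, 0], 0, 1],
    [[0.01, 0.2, 0], 0, 1],
    [[0.015, 0.3, 0], 0, 1],
    [[0.02, 0.343, 0], 0, 1],
    [[0.02, 0.343, 0], 0, 1],
    [[0.02, 0.343, 0], 0, 1],
    [[0.02, 0.343, 0], 0, 1]
  ]
}}

```text
t: 12.55
eef_pos: [0.4943, 0.3605, 0.2507]
ee_rot: [-1.571, 0.0, 1.401]
force: [0.2, -0.3, 0.3]
width: 0.0877
```

```bash
python3 - <<'E'
from h import *
s=get_state();print(s["eef_pos"],s["ee_rot"],s["width"],s["q"])
f=grab_frame("wrist");cv2.imwrite("pics/w4.png",f["img"]);T=cam(f,s)
for c in([.493,.36,.14],[.48,.29,.11],[.469,.223,.11]):
  b=ringfit(f,T,[(.016,c[2])],c[:2],span=.012,step=.0005)[:3];print(b.round(4).tolist(),proj(f,T,np.r_[b[0,1:],c[2]]).round())
E
```

```text
[0.49433351 0.36051998 0.25073412] [-1.57077963e+00  8.99315783e-05  1.40063579e+00] 0.08769042930204865 [ 9.48999799e-01  2.41388872e-01 -9.76564164e-02  2.56870954e-05
 -1.23183924e+00 -1.11916888e+00]
[[76.761, 0.4935, 0.362], [76.1998, 0.4935, 0.3625], [74.2197, 0.493, 0.362]] [[324. 237.]]
[[101.1714, 0.4815, 0.2945], [100.6305, 0.481, 0.2945], [99.0363, 0.4815, 0.294]] [[324. 146.]]
[[99.2746, 0.469, 0.2265], [96.0764, 0.469, 0.227], [95.4486, 0.4685, 0.2265]] [[325.  54.]]
```

View pics/w4.png

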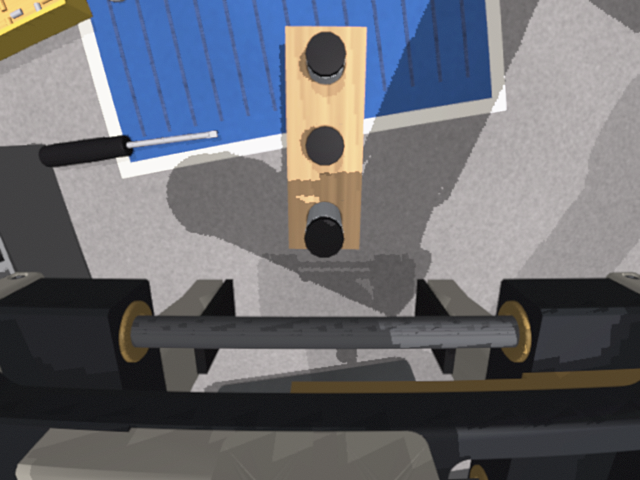

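The tall tube's cap is at (324,237), on the grasp line, and the row is square to the jaws. I'll descend and grip.

Request:
{"name": "drive_tool", "arguments": {
  "rows": [
    [[0, 0.002, -0.15], 0, 1],
    [[0, 0.002, -0.28], 0, 1],
    [[0, 0.002, -0.4], 0, 1],
    [[0, 0.002, -0.47], 0, 1],
    [[0, 0.002, -0.505], 0, 1],
    [[0, 0.002, -0.516], 0, 1],
    [[0, 0.002, -0.516], 0, 1],
    [[0, 0.002, -0.516], 0, 1]
  ],
  "newtons": 30
}}

```text
t: 13.4
eef_pos: [0.495, 0.3626, 0.0972]
ee_rot: [-1.572, -0.002, 1.401]
force: [0.6, 0.3, -0.6]
width: 0.0873
```

Request:
{"name": "drive_tool", "arguments": {
  "rows": [
    [[0, 0, 0], 0, 0.6],
    [[0, 0, 0], 0, 0.45],
    [[0, 0, 0], 0, 0.3],
    [[0, 0, 0], 0, 0.25],
    [[0, 0, 0], 0, 0.25],
    [[0, 0, 0], 0, 0.25],
    [[0, 0, 0], 0, 0.25],
    [[0, 0, 0], 0, 0.25],
    [[0, 0, 0], 0, 0.25],
    [[0, 0, 0], 0, 0.25]
  ],
  "newtons": 30
}}

```text
t: 14.4
eef_pos: [0.4944, 0.3621, 0.0957]
ee_rot: [-1.571, 0.0, 1.401]
force: [-1.1, -0.3, -0.8]
width: 0.0311
```

Request:
{"name": "drive_tool", "arguments": {
  "rows": [
    [[0, 0, 0.04], 0, 0.25],
    [[0, 0, 0.1], 0, 0.25],
    [[0, 0, 0.17], 0, 0.25],
    [[0, 0, 0.25], 0, 0.25],
    [[0, 0, 0.35], 0, 0.25],
    [[0, 0, 0.45], 0, 0.25],
    [[0, 0, 0.54], 0, 0.25],
    [[0, 0, 0.58], 0, 0.25],
    [[0, 0, 0.58], 0, 0.25],
    [[0, 0, 0.58], 0, 0.25]
  ]
}}

```text
t: 15.4
eef_pos: [0.4938, 0.3617, 0.2686]
ee_rot: [-1.57, 0.001, 1.401]
force: [-0.9, -0.9, -2.2]
width: 0.0315
```

```bash
python3 - <<'E'
from h import *
s=get_state();print(s["eef_pos"],s["ee_rot"],s["width"],s["force"])
o=[]
for n in("scene","side"):
  f=grab_frame(n);T=cam(f);p=proj(f,T,[.4944,.362,.22])[0].astype(int)
  y0,x0=max(0,p[1]-70),max(0,p[0]-70)
  o.append(cv2.resize(f["img"][y0:y0+140,x0:x0+140],(390,390),interpolation=3))
  print(n,p,[r["box"] for r in regions_of(f,"tall_tube")[:1]],proj(f,T,[s["eef_pos"]+[0,0,-.0857],s["eef_pos"]+[0,0,.044]]).round(1).tolist())
cv2.imwrite("pics/c4.png",np.hstack(o))
E
```

```text
[0.49378964 0.36172148 0.26863909] [-1.56953511e+00  8.72763226e-04  1.40089498e+00] 0.031538944203633054 [-0.93639535 -0.91586413 -2.19077424]
scene [372 115] [[364.9, 79.5, 378.0, 127.8]] [[372.0, 128.0], [374.4, 83.2]]
side [171 105] [[153.8, 64.7, 178.6, 120.4]] [[175.2, 119.2], [159.9, 66.4]]
```

View pics/c4.png

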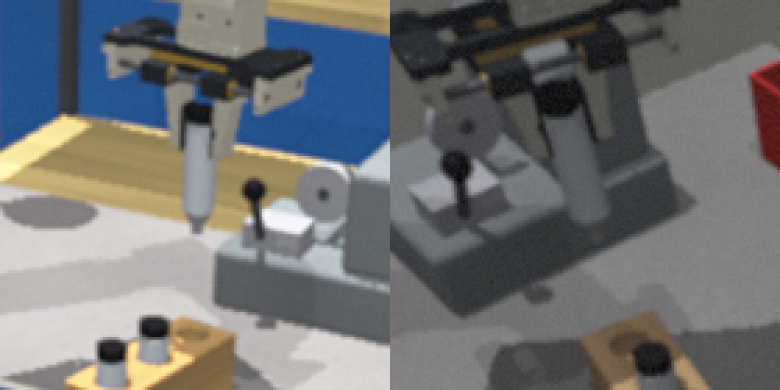

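Request:
{"name": "drive_tool", "arguments": {
  "rows": [
    [[-0.004, -0.05, 0.02], 0, 0.25],
    [[-0.008, -0.13, 0.03], 0, 0.25],
    [[-0.012, -0.24, 0.03], 0, 0.25],
    [[-0.016, -0.36, 0.03], 0, 0.25],
    [[-0.02, -0.48, 0.03], 0, 0.25],
    [[-0.025, -0.6, 0.03], 0, 0.25],
    [[-0.03, -0.72, 0.03], 0, 0.25],
    [[-0.035, -0.84, 0.03], 0, 0.25],
    [[-0.04, -0.94, 0.03], 0, 0.25],
    [[-0.044, -1, 0.03], 0, 0.25]
  ]
}}

```text
t: 16.6
eef_pos: [0.4799, 0.0587, 0.2793]
ee_rot: [-1.572, -0.0, 1.399]
force: [-0.1, 0.1, -1.8]
width: 0.0314
```

Request:
{"name": "drive_tool", "arguments": {
  "rows": [
    [[-0.004, -0.08, 0], 0, 0.25],
    [[-0.008, -0.18, 0], 0, 0.25],
    [[-0.012, -0.3, 0], 0, 0.25],
    [[-0.016, -0.42, 0], 0, 0.25],
    [[-0.02, -0.54, 0], 0, 0.25],
    [[-0.025, -0.66, 0], 0, 0.25],
    [[-0.03, -0.78, 0], 0, 0.25],
    [[-0.035, -0.88, 0], 0, 0.25],
    [[-0.04, -0.96, 0], 0, 0.25],
    [[-0.044, -1, 0], 0, 0.25],
    [[-0.044, -1, 0], 0, 0.25]
  ]
}}

```text
t: 17.7
eef_pos: [0.4666, -0.2396, 0.2788]
ee_rot: [-1.571, 0.0, 1.398]
force: [-0.3, 0.3, -1.0]
width: 0.0318
```

Request:
{"name": "drive_tool", "arguments": {
  "rows": [
    [[-0.002, -0.06, 0], 0, 0.25],
    [[-0.005, -0.14, 0], 0, 0.25],
    [[-0.008, -0.21, -0.02], 0, 0.25],
    [[-0.008, -0.25, -0.06], 0, 0.25],
    [[-0.008, -0.268, -0.09], 0, 0.25],
    [[-0.008, -0.268, -0.12], 0, 0.25],
    [[-0.008, -0.268, -0.12], 0, 0.25],
    [[-0.008, -0.268, -0.12], 0, 0.25],
    [[-0.008, -0.268, -0.12], 0, 0.25]
  ]
}}

```text
t: 18.6
eef_pos: [0.466, -0.3179, 0.2434]
ee_rot: [-1.572, 0.0, 1.402]
force: [0.5, -0.4, -1.4]
width: 0.0312
```

```bash
cat > chk.py <<'E'
from h import *
import sys
s=get_state();print(s["eef_pos"],s["ee_rot"],s["width"],s["force"])
tip=s["eef_pos"]-[0,0,.0857];o=[]
TUBE=[(.006,0),(.016,.025),(.016,.06)]
for n in("scene","side"):
  f=grab_frame(n);T=cam(f)
  tb=regions_of(f,"tall_tube")[:1];fb=regions_of(f,"funnel")[:1]
  if tb:
    b=tb[0]["box"];q=proj(f,T,rings([(.006,tip[2])],*tip[:2]));print(n,"tube",b,"pred bottom",q.max(0).round(1),"axis x tip",proj(f,T,tip).round(1))
    m=tb[0]["pixels"];yy=int(b[3])
    for y in range(yy-24,yy,3):
      c=np.where(m[y])[0]
      if len(c): print(y,(c.min()+c.max())/2,len(c),end="; ")
    print()
  if fb: print("funnel",fb[0]["box"],fit([(f,T,fb[0]["box"],[1,0,1,0])],[(.028,.107),(.028,.085)],[.4643,-.32])[1],"rim centre",proj(f,T,[.4643,-.32,.107]).round(1))
  print("rim",ringfit(f,T,[(.028,.107)],[.4643,-.32])[:2].round(4).tolist())
  p=proj(f,T,[.4643,-.32,.12])[0].astype(int)
  o.append(cv2.resize(f["img"][p[1]-50:p[1]+50,p[0]-50:p[0]+50],(400,400),interpolation=3))
cv2.imwrite(f"pics/{sys.argv[1]}.png",np.hstack(o))
E
python3 chk.py d1
```

```text
[ 0.46598083 -0.31790972  0.24335209] [-1.57169074e+00  2.44839948e-04  1.40199400e+00] 0.031196477359666304 [ 0.54471713 -0.37298781 -1.35412935]
scene tube [204.1, 192.0, 223.5, 249.1] pred bottom [220.2 251.1] axis x tip [[217.2 249.4]]
225 215.0 17; 228 215.5 16; 231 216.0 17; 234 216.0 17; 237 216.5 16; 240 216.5 16; 243 216.5 12; 246 217.0 7; 
funnel [204.0, 263.5, 233.5, 293.4] [-0.  0.] rim centre [[218.1 270.1]]
rim [[5.6799, 0.4636, -0.3218], [5.6753, 0.4636, -0.3215]]
side tube [375.8, 287.8, 402.8, 334.1] pred bottom [389.4 334.8] axis x tip [[385.7 331.4]]
310 395.5 10; 313 393.0 13; 316 389.0 19; 319 387.0 23; 322 386.5 22; 325 386.5 20; 328 386.0 17; 331 385.0 7; 
funnel [366.3, 333.1, 397.2, 368.7] [0. 0.] rim centre [[382.9 347.4]]
rim [[8.6607, 0.4583, -0.3235], [8.6198, 0.4583, -0.3232]]
```

View pics/d1.png

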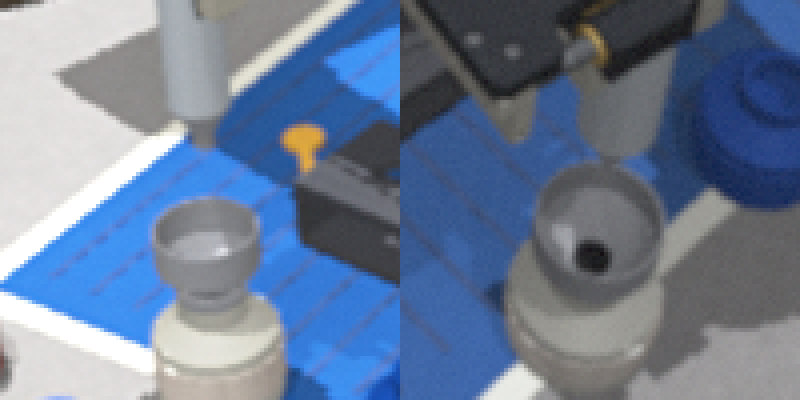

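Request:
{"name": "drive_tool", "arguments": {
  "rows": [
    [[0, 0, -0.03], 0, 0.25],
    [[0, 0, -0.06], 0, 0.25],
    [[0, 0, -0.09], 0, 0.25],
    [[0, 0, -0.1], 0, 0.25],
    [[0, 0, -0.1], 0, 0.25],
    [[0, 0, -0.1], 0, 0.25],
    [[0, 0, -0.1], 0, 0.25],
    [[0, 0, -0.1], 0, 0.25],
    [[0, 0, -0.1], 0, 0.25],
    [[0, 0, -0.1], 0, 0.25]
  ]
}}

```text
t: 19.9
eef_pos: [0.4656, -0.3183, 0.2129]
ee_rot: [-1.571, 0.0, 1.401]
force: [-0.3, 0.2, -1.9]
width: 0.0312
```

Request:
{"name": "drive_tool", "arguments": {
  "rows": [
    [[-0.004, -0.007, -0.01], 0, 0.25],
    [[-0.004, -0.007, -0.02], 0, 0.25],
    [[-0.004, -0.007, -0.03], 0, 0.25],
    [[-0.004, -0.007, -0.034], 0, 0.25],
    [[-0.004, -0.007, -0.034], 0, 0.25],
    [[-0.004, -0.007, -0.034], 0, 0.25],
    [[-0.004, -0.007, -0.034], 0, 0.25],
    [[-0.004, -0.007, -0.034], 0, 0.25],
    [[-0.004, -0.007, -0.034], 0, 0.25],
    [[-0.004, -0.007, -0.034], 0, 0.25]
  ]
}}

```text
t: 20.9
eef_pos: [0.4644, -0.3204, 0.2027]
ee_rot: [-1.571, 0.0, 1.401]
force: [0.2, -0.3, -1.9]
width: 0.0316
```

```bash
python3 chk.py d2; python3 -c "
from h import *
s=get_state();f=grab_frame('wrist');T=cam(f,s);print(s['eef_pos'],s['qd'])"
```

```text
[ 0.46443174 -0.3204108   0.20265031] [-1.57097626e+00  2.19499627e-05  1.40116606e+00] 0.031618140853604516 [ 0.19982858 -0.31365613 -1.93722068]
scene tube [205.7, 214.1, 226.8, 265.7] pred bottom [220.5 268. ] axis x tip [[217.6 266.3]]
241 215.5 16; 244 215.5 16; 247 216.0 17; 250 216.5 16; 253 216.5 16; 256 216.5 16; 259 217.5 14; 262 217.5 10; 
funnel [205.7, 263.8, 234.9, 293.3] [0. 0.] rim centre [[218.1 270.1]]
rim [[8.2343, 0.4633, -0.322], [8.2214, 0.4633, -0.3218]]
side tube [376.6, 304.4, 400.3, 345.6] pred bottom [387.3 348. ] axis x tip [[383.7 344.8]]
324 395.0 5; 327 392.5 10; 330 389.0 15; 333 385.5 20; 336 384.5 20; 339 385.0 19; 342 384.5 16; 
funnel [368.6, 336.3, 397.3, 368.5] [ 0. -0.] rim centre [[382.9 347.4]]
rim [[8.6178, 0.4688, -0.3202], [8.573, 0.4688, -0.3205]]
[ 0.46438146 -0.3204146   0.2025645 ] [ 0.00049885 -0.00034645 -0.00156889 -0.00117473  0.00027633 -0.00012253]
```

View pics/d2.png

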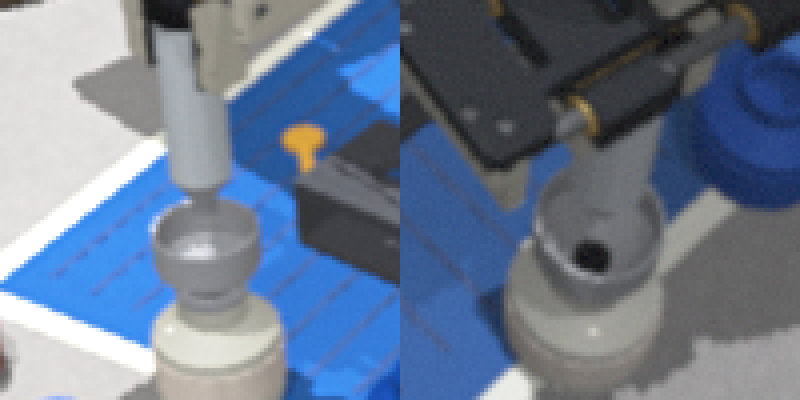

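```bash
python3 -c "
from station import *
print(job_done());s=get_state();print(s['t'],s['eef_pos'],s['width'],s['force'])"
```

```text
the job is handed in; nothing more can be done
None
the job is handed in; nothing more can be done
```

I set the funnel into the neck of the white jar and let go of it. I then took the tallest tube from the rack, carried it over the key-blank rack, and handed the job in at about 21 s of the 66 s allowed. The arm was still holding the tube above the funnel.

- **Funnel:** it went down until it touched with about 4–5 N, at the height expected for fully home. Afterwards the pictures showed it upright with its collar on the jar.
- **Carry over the key rack:** the nozzle stayed at least 180 mm above the bench, against the rack's 120 mm. No contact showed in the forces I read after each move.
- **Final pose:** the tool stood at (0.4644, -0.3204, 0.2027) with the arm at rest. That puts the nozzle about 10 mm above the rim and within about 1–2 mm of its centre, and the tube looked upright in both views.

Some checks disagreed:
- **Tube position in the rack:** the side camera put it about 6 mm in y from the wrist camera. I used the wrist value, and the grip came out centred.
- **Nozzle height:** the found outline ended about 2 pixels (2–3 mm) higher than I calculated, with a similar offset right after the tube left the rack. I took this as outline bias and did not correct for it, so the gap could be 12–13 mm.
- **Rim position:** the last automatic rim fits were weak because the tube hid part of the rim. They differed from the earlier rim measurement by 1–2 mm in the scene view and about 4.5 mm in the side view, so I relied on the earlier one.

I did not take a separate close look at the other items on the bench at the end.

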